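Unlock the jewellery box with the key from the lipstick carousel and hold it open-turned

ROBOT

A 7-joint arm with a two-finger parallel gripper is mounted at the origin on the work surface. World frame = base frame: x ahead of the robot, y to its left, z up, the work surface at z = 0. Lengths are in m, angles in rad, forces in N, time in s.
With the tool pointing down it reaches from about 0.425 to 0.925 m from the base axis. Payload 6.8 kg.
Tool frame: the origin (TCP) lies midway between the tips of the shut fingers; the grasp point (between the pads) lies r.grip_point_offset behind it (r.grip_point_offset is the distance from the TCP to the grasp point, in m); z points along the fingers, y is the direction in which the jaws open and shut (so a half turn about z gives the same grasp; the last joint's range is limited). The gripper opens to 85 mm and grips with 20 to 120 N. Pads are 22 mm wide; open, the fingers measure 114 mm over their backs; the gripper's body (76 mm by 85 mm) begins 54 mm behind the grasp point. The pads swing forward as they close: fully open they stand 13 mm farther back than shut.
Start: joints at [-1.435, 0.477, 0.022, 1.555, -0.011, 1.109, -0.083], TCP at [0.163, 0.655, 0.231] pointing down, gripper open.
Joint ranges: [-2.96, 2.96], [-0.34, 2.1], [-1.41, 1.46], [0.24, 2.44], [-1.37, 4.51], [0.17, 1.92], [-2.96, 2.96]. Speed limits (rad/s): [2.39, 2.39, 3.14, 3.14, 3.14, 3.14, 3.14].

INTERFACE

Orientations are given as a rotation vector (axis times angle).
In Python, from bench import r gives the robot as it stands. The module is installed in compiled form; this text tells all that it offers.
- The arm moves only by the tool play_rows, never from a script. Its argument "deltas" is a list of rows, each a list of 3 entries, a list of its own where there are three numbers: the finger opening in mm, from 0 to 85.4, then the shift along the tool's x, y, z in mm, then the turn, a rotation vector about the tool's x, y, z in rad. A call has 1 to 8 rows; each row is the pose to reach, as a shift and turn from the pose measured when the call began, along the tool's axes at that moment; what a row does not reach only later rows make up. A row lasts 1/8 s, in which the tool goes at most 62.5 mm and 10.7 degrees, less where a joint would pass 70% of its speed; a pose out of reach is approached as far as the arm can. A call with a gripper value outside its range is refused whole. The fingers move at their own pace and stop on an object; "squeeze" is the grip in N (left out, the last holds). Time passes only in rows, so rows that repeat a pose let the fingers close. It gives the time, the measured TCP pose, the force and the opening at its end, in the units of the state.
- r.get_obs(): the state, without advancing time (a new reading comes with each control period).
- r.grab_frame(name): name is "side" or "top"; returns (picture, depth): 384x512x3 uint8, red, green, blue; 384x512 float32, m along the optical axis (not along the pixel's ray), 0 where there is no reading.
- r.camera_model(name): a dict with "mtx" (3x3 intrinsics, pixels), "D" ([k1, k2, p1, p2, k3] as OpenCV has them; the pictures are not rectified), "rvec" (rotation vector, rad) and "tvec" (3), from world to camera coordinates, as OpenCV has them. Camera axes: x right, y down, z forward; pixel columns grow to the right and rows downward; lengths in m; the calibration is good to about 2 mm. A picture is of the moment at which its call begins. camera_model takes no time and is no camera call.
- r.hand_in(): hands the job in, once; it reports no verdict.
The state is a dict: "clock": time; "joints": joint angles; "qvel": joint speeds; "tau": joint torques, N m; "tcp_pos": TCP position; "orientation": TCP orientation; "contact_force": force on the tool from outside, world axes, zero at the start; "moment": the same for the moment, N m; "grip_width": finger opening in m.
Only numpy, scipy, OpenCV 4.12 (cv2) and the standard library are available. Lean on these libraries where they do the work, as an engineer would, in place of code of your own. Each camera call takes 0.05 s, during which the arm holds its last target. There are 200 camera calls.

TASK

Take the blue-headed key out of the lipstick carousel, push it fully home in the brass lock on top of the wooden jewellery box, wiggling it a little past the sticky pins, and turn it a quarter turn clockwise (seen from above) so that the lid springs ajar. The lock springs back, so finish while still holding the key fully in and turned, and leave the bangles, dish, spectacle case and hair clip where they are.

Things in the scene. Friction and masses are not known exactly. Their poses are not given: they have to be found in the camera images.
- key: Key standing upright, blade down, in the carousel. Origin at the middle of the blade's tip, its lowest point; z up along the key, x across the blade's width, y through its thickness. Steel blade 14 mm (x) by 4 mm (y), z 0 to 26 mm, lower edge rounded; round neck 4 mm thick to z 36; collar 18 mm across, z 36 to 40. 45 g. Fits the lock either way round (half turn about z).
- key_collar (a point): Point on the key's axis at the underside of its collar, 36 mm above the tip. In the carousel the collar rests on the pocket's rim.
- key_head (a point): Centre of the key's blue plastic head, 61 mm above the tip: a flat tab 28 mm wide (key x), 9 mm thick (key y), 42 mm high (z 40 to 82 mm above the tip). Grip it across its thickness.
- keyhole (a point): Centre of the keyhole at the top face of the 40 mm square brass plate on the jewellery box, 90 mm above the table. z up; x, y are the box's axes (lid towards +x), fixed. Slot along x, 16 by 6 mm with a 3 mm 45-degree lead-in; plate 7 mm thick. Key fully home: collar on the plate, tip 36 mm below this point. The key can turn only within about 3 mm of that.
- plug (a joint): Turn of the lock's plug, rad: 0 locked, grows clockwise seen from above, stop at 1.6 (quarter turn). A spring turns it back when let go (0.03 to 0.1 N m). Its slot (15.4 by 5.4 mm) starts 8 mm below the plate's top, in line with the plate's slot at 0; the key turns 0.15 rad before the plug follows. Two pairs of sprung pins, 14 and 24 mm below the top, squeeze the blade and resist it with 7 to 15 N, less if wiggled.
- lid (a joint): Lid's opening angle in rad, 0 shut. The lock lifts it by itself as the plug turns: 0.12 rad per rad of plug, about 0.19 (front edge 26 mm up) at the stop. The lid is 140 mm deep (x) by 180 mm wide, hinged on its far edge.
- lid_edge (a point): Middle of the lid's free front edge, on its upper face, 40 mm from the keyhole.
- carousel: Round pink plastic lipstick carousel, 150 mm across; origin under its middle, foot fixed. The tray turns stiffly about the vertical. Six pockets 50 mm from the axis, 60 degrees apart; the key's, at the carousel's own -x side, has its rim 55 mm above the table and a tangential slot; the others hold lipsticks up to 72 mm above the table. Centre post 56 mm high.
- bangles: Pair of emerald glass bangles lying stacked, 66 mm across, 12.5 mm high; origin at the middle of the underside. Leave alone.
- dish: White porcelain soap-shaped dish, 75 by 110 by 20 mm; origin at the middle of the underside. Leave alone.
- spec_case: Black plastic spectacle case, 60 by 150 by 34 mm; origin at the middle of the underside. Leave alone.
- hair_clip: Chrome hair clip, 18 by 70 by 12 mm; origin at the middle of the underside. Leave alone.
Mind the look-alikes: they are no part of the job. Of the things like the key, leave any that is green or turquoise; of the rest the smaller one is meant.

How it is judged:
By the outcome, as a careful person would: the job done as asked, in the order asked, and still so for the second after the job is handed in, while the arm keeps its last pose, push and grip.
It also fails if it takes over 48 s, if anything falls off the work surface, if the arm or the gripper's body presses on something with over 40 N, if the wrist force passes 120 N, or if a joint passes its speed limit or range.

## Working session

There is one attempt and no reset: what is moved stays moved. The work goes in short steps, Python scripts to look and compute and a tool call to move; the robot and the scene stay as the last step left them, time stands still between calls to the robot, and variables do not carry over. Pictures are saved under pics/ and viewed, about 8 in all and at most 12, crops included, and the job is handed in when it is done.

Besides the shell and the picture viewer there is one more tool, called after "Request:" as a command line: name --argument value ..., lists and objects as JSON in quotes. play_rows: Moves the arm, as the interface text tells. Its arguments: {"type":"object","properties":{"deltas":{"type":"array"},"squeeze":{"type":"number"}},"required":["deltas"]}

```bash
mkdir -p pics; cat > h.py <<'E'
import numpy as np,cv2
from bench import r
def snap(n,f):
    p,d=r.grab_frame(n); cv2.imwrite(f'pics/{f}.png',p[...,::-1]); np.save(f'pics/{f}.npy',d); return p,d
def ray(n,uv):
    c=r.camera_model(n); R=cv2.Rodrigues(np.array(c['rvec'],float))[0]; t=np.array(c['tvec'],float).ravel()
    q=cv2.undistortPoints(np.array([[uv]],float),np.array(c['mtx'],float),np.array(c['D'],float))[0,0]
    return -R.T@t, R.T, np.array([q[0],q[1],1.])
def at_z(n,uv,z):
    o,RT,q=ray(n,uv); d=RT@q; return o+d*(z-o[2])/d[2]
def at_d(n,uv,dep):
    o,RT,q=ray(n,uv); return o+RT@(q*dep)
def proj(n,P):
    c=r.camera_model(n); return cv2.projectPoints(np.array(P,float).reshape(-1,3),np.array(c['rvec'],float),np.array(c['tvec'],float),np.array(c['mtx'],float),np.array(c['D'],float))[0][:,0]
def cloud(n,d):
    c=r.camera_model(n);v,u=np.mgrid[:384,:512]
    q=cv2.undistortPoints(np.stack([u,v],-1).reshape(-1,1,2).astype(float),np.array(c['mtx'],float),np.array(c['D'],float))[:,0]
    o,RT,_=ray(n,(0,0)); return (o+(np.c_[q,np.ones(len(q))]*d.reshape(-1,1))@RT.T).reshape(384,512,3)
E
python3 - <<'E'
from h import *
a,_=snap('top','t0');b,_=snap('side','s0')
cv2.imwrite('pics/both.png',np.vstack([cv2.resize(x,(400,300)) for x in (a,b)])[...,::-1])
for n in('top','side'):print(n,ray(n,(256,192))[0],r.camera_model(n)['mtx'])
print(r.get_obs(),r.grip_point_offset)
E
```

```text
top [ 0.36984391 -0.08917083  1.05382537] [[375.73118454   0.         257.41959377]
 [  0.         375.73118454 193.48408036]
 [  0.           0.           1.        ]]
side [ 0.14671167 -0.90315914  0.64155328] [[408.60245777   0.         259.34816637]
 [  0.         408.60245777 197.60346266]
 [  0.           0.           1.        ]]
{'clock': 0.1, 'joints': array([-1.43509379,  0.47768577,  0.02231768,  1.55635325, -0.01151065,
        1.1093412 , -0.08307126]), 'qvel': array([-0.00077091, -0.00053197, -0.00067442, -0.00388876,  0.00027242,
        0.00027913, -0.00105952]), 'tau': array([ 3.78971468e-03, -5.97764468e+01,  1.61315527e+00, -2.81956422e+01,
        1.27418837e-02,  5.03416712e-03, -1.29468276e-05]), 'tcp_pos': array([0.16280263, 0.65450782, 0.23044342]), 'orientation': array([-3.81900480e-01, -3.11818883e+00,  2.60250824e-03]), 'contact_force': array([ 0.87483243,  0.46195894, -0.91613044]), 'moment': array([-0.03590204, -0.00073985, -0.01169227]), 'grip_width': 0.08524510660418892} 0.0187
```

View pics/t0.png

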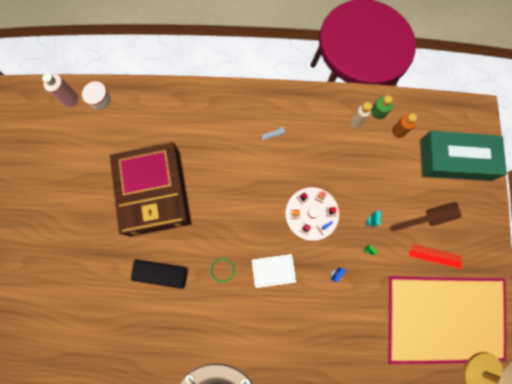

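View pics/s0.png

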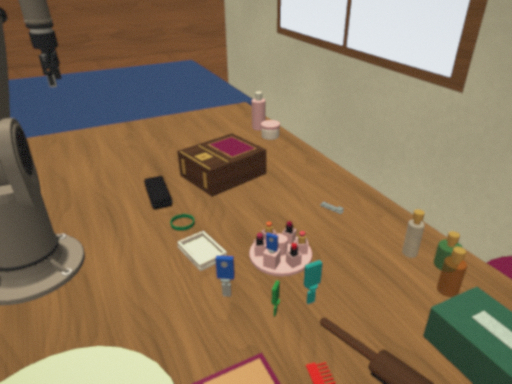

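Look-alikes: blue key in the carousel, top (326,226); larger blue key, top (338,273); small green one (371,250); turquoise one (375,218). The blue one in the carousel is meant; I'll check that in a close crop.

```bash
python3 - <<'E'
from h import *
a=cv2.imread('pics/t0.png');b=cv2.imread('pics/s0.png')
c=lambda im,x,y,w,h,f:cv2.resize(im[y:y+h,x:x+w],None,fx=f,fy=f,interpolation=cv2.INTER_CUBIC)
# top-left: carousel top; top-right: lock top; bottom: carousel side, lock side
T=np.hstack([c(a,280,180,66,50,6),c(a,115,180,66,50,6)])
S=np.hstack([c(b,245,215,66,50,6),c(b,180,135,66,50,6)])
cv2.imwrite('pics/c0.png',np.vstack([T,S]))
for n,f in(('top','t0'),('side','s0')):
    im=cv2.cvtColor(cv2.imread(f'pics/{f}.png'),cv2.COLOR_BGR2HSV);P=cloud(n,np.load(f'pics/{f}.npy'))
    m=cv2.inRange(im,(100,120,80),(125,255,255))
    k,l,st,ce=cv2.connectedComponentsWithStats(m)
    for i in range(1,k):
        if 8<st[i,4]<2000: 
            q=P[l==i]; print(n,st[i],ce[i],np.median(q,0),q[:,2].max())
E
```

```text
top [323 222   9   7  22] [326.72727273 225.13636364] [ 0.49283459 -0.2644693   0.10125965] 0.10505380719654478
top [332 268  13  13  92] [338.02173913 274.23913043] [ 0.3702088  -0.29529143  0.10690948] 0.11347742573514574
side [267 234  10  16 123] [271.53658537 241.71544715] [ 0.49399306 -0.27237433  0.08126463] 0.10069802009682549
side [216 256  17  23 289] [224.77854671 266.97231834] [ 0.3691654  -0.30356373  0.08291094] 0.6415532845597957
```

View pics/c0.png

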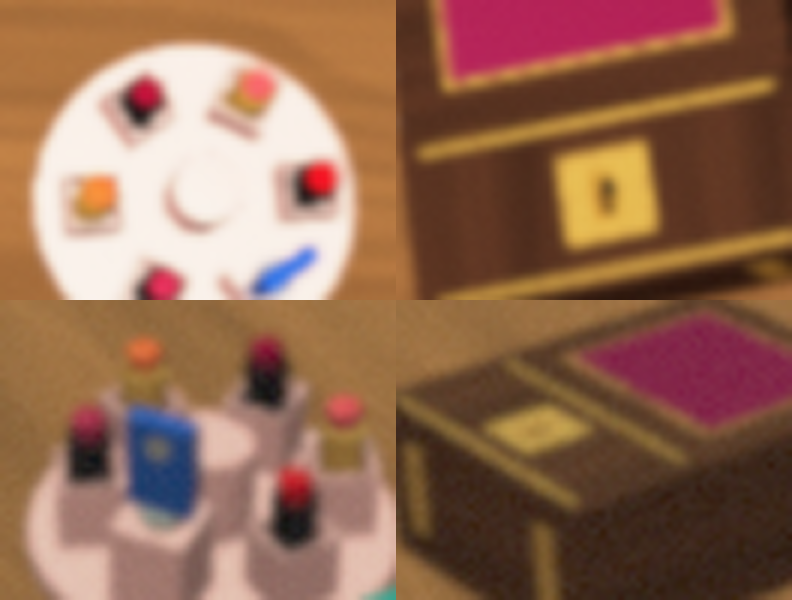

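The crop confirms it: the small blue head sits in the carousel, with a thin line from about (322,228) to (333,222) in the top view. The keyhole is at about (149.8,212.1) in the middle of the brass plate, and its slot points towards the lid.

```bash
python3 - <<'E'
from h import *
g=lambda x,y,ox=280,oy=180,x0=0:(ox+(x-x0+.5)/6-.5,oy+(y+.5)/6-.5)
f=lambda x,y:g(x,y,115,180,396)
print('carousel',at_z('top',g(195,203),0.02))
a,b=at_z('top',g(252,290),.101),at_z('top',g(318,253),.101);print('key ends',a,b,(a+b)/2,np.degrees(np.arctan2(*(b-a)[1::-1])))
print('hole top',at_z('top',f(607.5,195),.09))
for s,e in (((420,155),(770,85)),((470,295),(790,235)),((555,158),(645,140)),((570,250),(660,232)),((645,140),(660,232))):
    d=at_z('top',f(*e),.09)-at_z('top',f(*s),.09);print(np.degrees(np.arctan2(d[1],d[0])))
h=lambda x,y:(180+(x-396+.5)/6-.5,135+(y-300+.5)/6-.5)
print('hole side',at_z('side',h(539,429),.09))
k=lambda x,y:(245+(x+.5)/6-.5,215+(y-300+.5)/6-.5)
for q in((133,408),(198,418),(127,502),(192,516)):print('side',at_z('side',k(*q),.101 if q[1]<450 else .059))
o=r.get_obs();R=cv2.Rodrigues(o['orientation'])[0];print(R.round(3),o['tcp_pos'])
for n in('t0',):
  P=cloud('top',np.load('pics/t0.npy'));print(P[205:220,145:156,2].mean(), P[300,250])
E
```

```text
carousel [ 0.53422431 -0.23830098  0.02      ]
key ends [ 0.48499867 -0.25178346  0.101     ] [ 0.5021323  -0.27997808  0.101     ] [ 0.49356549 -0.26588077  0.101     ] -58.713306716764265
hole top [0.50591021 0.19524151 0.09      ]
-75.77613854265799
-76.35177351688547
-75.75197402012554
-75.67767120292677
-165.1417063440489
hole side [0.5068263  0.19249595 0.09      ]
side [ 0.48851488 -0.25939217  0.101     ]
side [ 0.50676496 -0.2758048   0.101     ]
side [ 0.48540902 -0.26062462  0.059     ]
side [ 0.50309127 -0.27915427  0.059     ]
[[-0.97   0.241 -0.   ]
 [ 0.241  0.97  -0.002]
 [-0.    -0.002 -1.   ]] [0.16280263 0.65450782 0.23044342]
0.09508442675826526 [ 2.89943490e-01 -7.70067362e-02 -7.11700970e-05]
```

Request:
play_rows --deltas '[[40,[-46,-38,0],[0,0,0.09]],[40,[-92,-76,0],[0,0,0.18]],[40,[-138,-114,0],[0,0,0.27]],[40,[-184,-152,0],[0,0,0.36]],[40,[-230,-190,0],[0,0,0.45]],[40,[-276,-228,0],[0,0,0.55]],[40,[-322,-266,0],[0,0,0.65]],[40,[-368,-304,0],[0,0,0.742]]]' --squeeze 80

```text
clock: 1.1
tcp_pos: [0.4473, 0.2689, 0.2309]
orientation: [1.49, 2.765, -0.002]
contact_force: [0.8, 0.6, -1.1]
grip_width: 0.04
```

```bash
cat > go.py <<'E'
import sys
from h import *
# target x y z yaw(deg of tool y) -> tool-frame shift mm, turn
def go(x,y,z,yaw):
    o=r.get_obs();R=cv2.Rodrigues(o['orientation'])[0]
    c,s=np.cos(np.radians(yaw)),np.sin(np.radians(yaw))
    T=np.array([[-s,c,0],[c,s,0],[0,0,-1.]])
    if T[:,0]@np.cross(T[:,1],T[:,2])<0: T[:,0]*=-1
    print('shift',(R.T@(np.array([x,y,z])-o['tcp_pos'])*1000).round(1),'turn',cv2.Rodrigues(R.T@T)[0].ravel().round(3))
    print('t',round(o['clock'],2),'tcp',o['tcp_pos'].round(4),'yaw',np.degrees(np.arctan2(R[1,1],R[0,1])).round(2),'zax',R[:,2].round(3),'q',o['joints'].round(2),'F',o['contact_force'].round(1),'M',o['moment'].round(2),'w',round(o['grip_width'],4))
if len(sys.argv)>4: go(*map(float,sys.argv[1:5]))
E
python3 go.py 0.4935 -0.266 0.2 33.5
```

```text
shift [-472.2 -255.4   31.7] turn [-0.001  0.001 -0.003]
t 1.1 tcp [0.4473 0.2689 0.2309] yaw 33.35 zax [-0.    -0.002 -1.   ] q [-0.95  0.23  0.34  1.94 -0.09  0.99  0.01] F [ 0.8  0.6 -1.1] M [ 0.03 -0.1   0.02] w 0.04
```

Request:
play_rows --deltas '[[40,[-52,-28,0],[0,0,0]],[40,[-104,-56,0],[0,0,0]],[40,[-156,-84,0],[0,0,0]],[40,[-208,-113,0],[0,0,0]],[40,[-260,-141,0],[0,0,0]],[40,[-312,-169,0],[0,0,0]],[40,[-364,-197,0],[0,0,0]],[40,[-416,-225,10],[0,0,0]]]'

```text
clock: 2.1
tcp_pos: [0.4885, -0.204, 0.222]
orientation: [1.489, 2.764, -0.001]
contact_force: [1.1, 0.2, 0.0]
grip_width: 0.0401
```

```bash
python3 go.py 0.4935 -0.266 0.135 33.5
```

```text
shift [-54.4 -30.   87.1] turn [ 0.     0.002 -0.002]
t 2.1 tcp [ 0.4885 -0.204   0.222 ] yaw 33.39 zax [ 0.001 -0.001 -1.   ] q [-0.25  0.28  0.64  1.95 -0.2   0.98  1.07] F [1.1 0.2 0. ] M [-0.   -0.04  0.01] w 0.0401
```

Request:
play_rows --deltas '[[40,[-30,-16,20],[0,0,0]],[40,[-54,-30,50],[0,0,0]],[40,[-54,-30,87],[0,0,0]],[40,[-54,-30,87],[0,0,0]]]'

```text
clock: 2.6
tcp_pos: [0.491, -0.2649, 0.1327]
orientation: [-1.488, -2.762, 0.003]
contact_force: [-0.6, 0.0, -0.1]
grip_width: 0.0399
```

```bash
python3 - <<'E'
from h import *
a,_=snap('top','t1');b,_=snap('side','s1')
c=lambda im,x,y,w,h,f:cv2.resize(im[y:y+h,x:x+w],None,fx=f,fy=f,interpolation=cv2.INTER_CUBIC)
cv2.imwrite('pics/c1.png',np.hstack([c(a,280,175,80,80,5),c(b,230,190,80,80,5)])[...,::-1])
E
python3 go.py 0.4935 -0.266 0.065 33.5
```

```text
shift [-0.3 -0.2 70.7] turn [ 0.     0.002 -0.001]
t 2.7 tcp [ 0.4935 -0.2656  0.1357] yaw 33.42 zax [ 0.001 -0.001 -1.   ] q [-0.08  0.46  0.59  1.95 -0.34  0.83  1.28] F [ 0.2 -0.3 -0.1] M [-0.05 -0.03 -0.02] w 0.0399
```

View pics/c1.png

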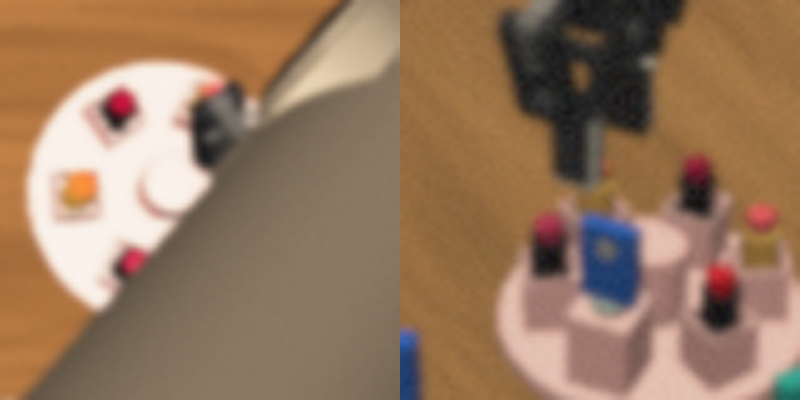

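The side crop shows the near finger at about (580,170), up and left of the blue head, whose top centre is at about (610,220). The arm hides the key in the top view. I'll compare these with the projections.

```bash
python3 - <<'E'
from h import *
t=lambda P:((proj('side',P)-[230,190]+.5)*5-.5+[400,0]).round(0).tolist()
K=np.array([.4935,-.266,0]);x=np.array([np.cos(np.radians(-56.5)),np.sin(np.radians(-56.5)),0]);y=np.array([x[1],-x[0],0])
print('head top near-face corners',t([K+s*.014*x+y*.0045*e+[0,0,z] for e in(1,-1) for z in(.101,.059) for s in(-1,1)]))
c=np.array([.4935,-.2656,0]);j=np.array([.834,.552,0])
print('near finger inner tip z.135/.141 corners',t([c-j*.02+s*.011*x+[0,0,z] for z in(.135,.141) for s in(-1,1)]))
E
```

```text
head top near-face corners [[570.0, 216.0], [626.0, 234.0], [570.0, 291.0], [625.0, 310.0], [580.0, 205.0], [636.0, 224.0], [580.0, 280.0], [634.0, 299.0]]
near finger inner tip z.135/.141 corners [[558.0, 172.0], [603.0, 187.0], [558.0, 161.0], [603.0, 175.0]]
```

```bash
python3 - <<'E'
from h import *
from scipy.optimize import least_squares
def mask(f):
    m=cv2.inRange(cv2.cvtColor(cv2.imread(f'pics/{f}.png'),cv2.COLOR_BGR2HSV),(100,110,50),(130,255,255))
    return m
ms=mask('s1');mt=mask('t0')
ms[:,:262]=0;ms[:,282:]=0;ms[:230]=0;ms[255:]=0;mt[:215]=0;mt[240:]=0
def corners(K,a):
    x=np.array([np.cos(a),np.sin(a),0]);y=np.array([-x[1],x[0],0])
    return np.array([np.array([K[0],K[1],z])+s*.014*x+e*.0045*y for s in(-1,1) for e in(-1,1) for z in(.059,.101)])
def sm(m): return cv2.GaussianBlur(m.astype(float)/255,(0,0),1.0)
def ren(n,p,off):
    h=cv2.convexHull((proj(n,corners(p[:2],p[2]))*16+.0).astype(np.float32)+off).astype(np.int32)
    m=np.zeros((384,512),np.uint8);cv2.fillConvexPoly(m,h,255,cv2.LINE_AA,4);return m
ys,xs=np.nonzero(ms);print(xs.min(),xs.max(),ys.min(),ys.max(),xs.mean(),ys.mean(),len(xs))
ys,xs=np.nonzero(mt);print(xs.min(),xs.max(),ys.min(),ys.max(),xs.mean(),ys.mean(),len(xs))
from scipy.optimize import minimize
for use in(('side',),('top',),('side','top')):
    M={'side':sm(ms),'top':sm(mt)}
    f=lambda p:sum(((M[n]-sm(ren(n,p,0)))**2).sum() for n in use)
    g=lambda q:f([.4935+q[0]*1e-3,-.266+q[1]*1e-3,np.radians(-56.5+q[2])])
    s=minimize(g,[0,0,0],method='Nelder-Mead',options=dict(initial_simplex=[[0,0,0],[5,0,0],[0,-5,0],[0,0,8]],xatol=.05))
    print(use,s.x.round(2),s.fun,g([0,0,0]))
E
```

```text
267 276 233 249 271.5748031496063 241.61417322834646 127
323 331 222 228 326.8333333333333 225.04166666666666 24
('side',) [  1.01  -4.84 -38.21] 40.27366902477197 79.96012192697356
('top',) [ 0.48 -0.69  1.09] 21.259589188639367 22.212375909346065
('side', 'top') [  1.1   -3.59 -33.42] 83.88450372510596 102.17249783631962
```

Request:
play_rows --deltas '[[40,[1,1,25],[0,0,0]],[40,[1,1,50],[0,0,0]],[40,[1,1,72.5],[0,0,0]],[40,[1,1,72.5],[0,0,0]],[20,[1,1,72.5],[0,0,0]],[10,[1,1,72.5],[0,0,0]],[4,[1,1,72.5],[0,0,0]],[4,[1,1,72.5],[0,0,0]]]' --squeeze 80

```text
clock: 3.7
tcp_pos: [0.494, -0.2652, 0.0645]
orientation: [1.489, 2.763, -0.001]
contact_force: [-3.4, -1.3, 7.3]
grip_width: 0.0079
```

```bash
python3 - <<'E'
from h import *
b,_=snap('side','s2')
cv2.imwrite('pics/c2.png',cv2.resize(b[190:270,230:310],None,fx=6,fy=6,interpolation=cv2.INTER_CUBIC)[...,::-1])
E
python3 go.py 0.4943 -0.2668 0.2 33.5
```

```text
shift [  -1.9   -0.5 -135.5] turn [ 0.001  0.003 -0.002]
t 3.75 tcp [ 0.494  -0.2652  0.0645] yaw 33.38 zax [ 0.002 -0.002 -1.   ] q [-0.02  0.56  0.52  1.99 -0.43  0.69  1.35] F [-2.6  0.5  7.8] M [-0.12  0.65  0.02] w 0.0079
```

View pics/c2.png

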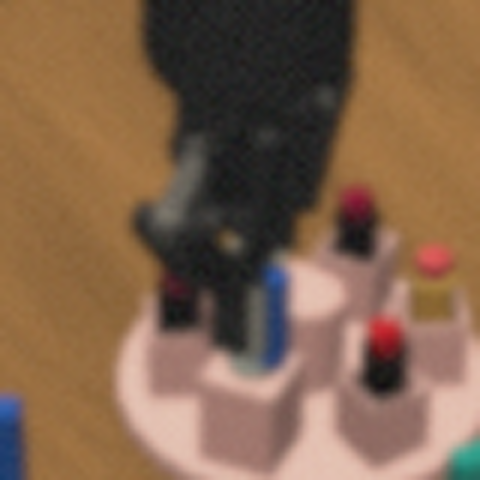

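The fingers are shut on the head at the right height. The head sticks out on the right, between about (262,320) and (287,320), which looks further off centre than it should be. I'll work out by how much.

```bash
python3 - <<'E'
from h import *
t=lambda P:((proj('side',P)-[230,190]+.5)*6-.5).round(0).tolist()
o=r.get_obs();R=cv2.Rodrigues(o['orientation'])[0];T=o['tcp_pos']
X=-R[:,0];j=R[:,1]
print(X,j)
for z in(.075,.095):
  print(z,'pad right edge inner/outer(near)',t([T+X*.011-j*.0045+[0,0,z-T[2]],T+X*.011-j*.015+[0,0,z-T[2]]]),
  'head near-right, far-right for offset 0,4,8',t([T+X*(.014+d)+e*.0045*j+[0,0,z-T[2]] for d in(0,.004,.008) for e in(-1,1)]))
b=cv2.imread('pics/s2.png');print(b[238:246,266:282].tolist()[::4])
E
```

```text
[ 0.55012168 -0.83507876  0.00309929] [0.83508104 0.55012631 0.00084243]
0.075 pad right edge inner/outer(near) [[264.0, 334.0], [250.0, 350.0]] head near-right, far-right for offset 0,4,8 [[271.0, 336.0], [282.0, 323.0], [280.0, 340.0], [292.0, 326.0], [290.0, 343.0], [301.0, 330.0]]
0.095 pad right edge inner/outer(near) [[264.0, 291.0], [251.0, 306.0]] head near-right, far-right for offset 0,4,8 [[271.0, 293.0], [283.0, 280.0], [281.0, 296.0], [292.0, 283.0], [291.0, 300.0], [302.0, 286.0]]
[[[31, 29, 32], [31, 28, 29], [31, 30, 36], [32, 34, 32], [40, 41, 44], [56, 63, 63], [76, 81, 84], [82, 81, 79], [91, 72, 62], [107, 65, 44], [113, 71, 52], [119, 93, 99], [141, 140, 166], [166, 174, 214], [177, 190, 227], [177, 193, 228]], [[44, 44, 48], [39, 39, 39], [39, 38, 39], [34, 36, 37], [41, 45, 46], [68, 76, 76], [88, 96, 99], [91, 93, 94], [92, 76, 73], [103, 68, 50], [103, 64, 51], [109, 88, 95], [128, 127, 149], [146, 156, 191], [156, 170, 211], [158, 170, 213]]]
```

Request:
play_rows --deltas '[[20,[0,0,0],[0,0,0]],[20,[0,0,0],[0,0,0]],[20,[-2,0,1.5],[0,0,0]],[20,[-2,0,1.5],[0,0,0]],[4,[-2,0,1.5],[0,0,0]],[4,[-2,0,1.5],[0,0,0]],[4,[-2,0,1.5],[0,0,0]],[4,[-2,0,1.5],[0,0,0]]]' --squeeze 80

```text
clock: 4.75
tcp_pos: [0.4948, -0.267, 0.0629]
orientation: [1.489, 2.763, -0.002]
contact_force: [-0.9, -0.9, 0.5]
grip_width: 0.008
```

```bash
python3 go.py 0.4943 -0.2668 0.2 33.5
```

```text
shift [ 1.000e-01 -2.000e-01 -1.371e+02] turn [ 0.001  0.003 -0.002]
t 4.75 tcp [ 0.4948 -0.267   0.0629] yaw 33.36 zax [ 0.002 -0.002 -1.   ] q [-0.01  0.57  0.52  1.99 -0.43  0.69  1.36] F [-0.9 -0.9  0.5] M [-0.24  0.34 -0.04] w 0.008
```

Request:
play_rows --deltas '[[4,[0,0,-8],[0,0,0]],[4,[0,0,-20],[0,0,0]],[4,[0,0,-40],[0,0,0]],[4,[0,0,-80],[0,0,0]],[4,[0,0,-125],[0,0,0]],[4,[0,0,-130],[0,0,0]]]'

```text
clock: 5.5
tcp_pos: [0.4967, -0.2678, 0.197]
orientation: [1.486, 2.757, 0.001]
contact_force: [0.5, 0.2, -0.9]
grip_width: 0.0081
```

```bash
python3 go.py 0.506 0.1945 0.17 104.2
```

```text
shift [381.3 261.9  25.2] turn [-1.000e-03  1.100e-02 -1.236e+00]
t 5.5 tcp [ 0.4967 -0.2678  0.197 ] yaw 33.36 zax [ 0.009 -0.004 -1.   ] q [-0.12  0.38  0.65  1.9  -0.28  0.94  1.23] F [ 0.5  0.2 -0.9] M [-0.01  0.    0.  ] w 0.0081
```

Request:
play_rows --deltas '[[4,[40,27,0],[0,0,-0.12]],[4,[85,58,0],[0,0,-0.27]],[4,[131,90,0],[0,0,-0.43]],[4,[178,122,0],[0,0,-0.59]],[4,[225,155,0],[0,0,-0.75]],[4,[272,187,0],[0,0,-0.91]],[4,[319,219,0],[0,0,-1.07]],[4,[365,250,5],[0,0,-1.22]]]'

```text
clock: 6.5
tcp_pos: [0.5045, 0.1766, 0.1904]
orientation: [-0.37, 3.111, -0.007]
contact_force: [1.4, -0.2, -0.1]
grip_width: 0.0084
```

```bash
python3 go.py 0.506 0.1945 0.165 104.2
```

```text
shift [-5.4 17.2 25.3] turn [-0.006  0.008 -0.011]
t 6.5 tcp [0.5045 0.1766 0.1904] yaw 103.56 zax [ 0.01  -0.003 -1.   ] q [-0.66  0.29  0.25  1.95 -0.08  0.9   1.43] F [ 1.4 -0.2 -0.1] M [-0.04 -0.06  0.01] w 0.0084
```

Request:
play_rows --deltas '[[4,[-5.4,17.2,12],[-0.006,0.008,-0.011]],[4,[-5.4,17.2,25],[-0.006,0.008,-0.011]],[4,[-5.4,17.2,25],[-0.006,0.008,-0.011]],[4,[-5.4,17.2,25],[-0.006,0.008,-0.011]]]'

```text
clock: 7.0
tcp_pos: [0.5063, 0.1923, 0.1654]
orientation: [-0.382, 3.118, -0.001]
contact_force: [-0.5, 0.1, -0.1]
grip_width: 0.0079
```

```bash
python3 - <<'E'
from h import *
a,_=snap('top','t3');b,_=snap('side','s3')
c=lambda im,x,y,w,h,f:cv2.resize(im[y:y+h,x:x+w],None,fx=f,fy=f,interpolation=cv2.INTER_CUBIC)
cv2.imwrite('pics/c3.png',np.hstack([c(a,110,170,66,90,6),c(b,175,90,66,90,6)])[...,::-1])
o=r.get_obs();R=cv2.Rodrigues(o['orientation'])[0];T=o['tcp_pos'];A=lambda x,y,z:T+R@np.array([x,y,z])/1000
t=lambda P:((proj('side',P)-[175,90]+.5)*6-.5+[396,0]).round(0).tolist()
tip=43.9
print('blade corners',t([A(s*7,e*2,tip-u) for e in(-1,1) for u in(0,26) for s in(-1,1)]),'collar',t([A(0,0,7.9)]),'hole',t([[.506,.1945,.09]]))
E
python3 go.py 0.506 0.1945 0.165 104.2
```

```text
blade corners [[577.0, 339.0], [553.0, 347.0], [572.0, 291.0], [549.0, 299.0], [572.0, 336.0], [549.0, 344.0], [568.0, 289.0], [545.0, 296.0]] collar [[557.0, 275.0]] hole [[566.0, 398.0]]
shift [0.1 1.4 0.8] turn [ 0.     0.001 -0.003]
t 7.1 tcp [0.5064 0.1932 0.1658] yaw 104.05 zax [ 0.001  0.    -1.   ] q [-0.67  0.34  0.23  1.95 -0.1   0.86  1.43] F [ 0.8 -0.6 -0.5] M [ 0.03 -0.05  0.01] w 0.0081
```

View pics/c3.png

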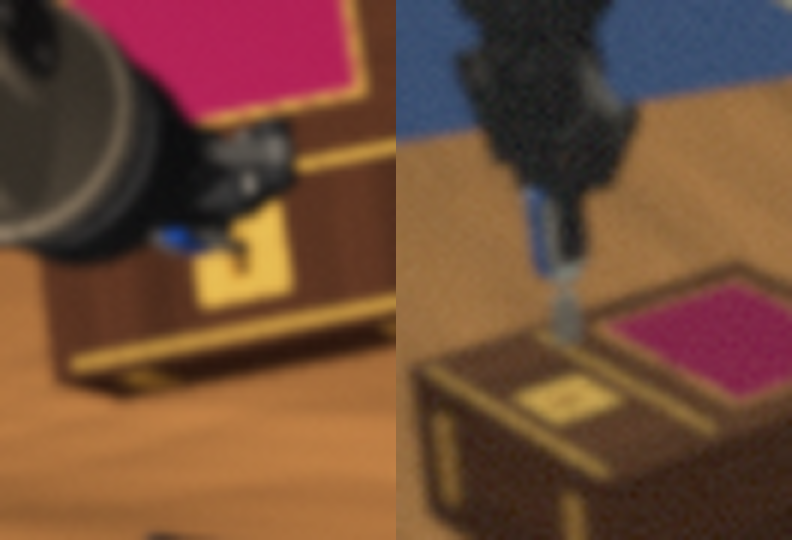

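Side view: the blade tip is at about (568,342) and the keyhole at (570,400). Both sit about 4-5 px right of their projections, so they agree with each other. Next I lower the key slowly into the lead-in.

Request:
play_rows --deltas '[[4,[0,1,15],[0,0,-0.003]],[4,[0,1,26],[0,0,-0.003]],[4,[0,1,29],[0,0,-0.003]],[4,[0,1,32],[0,0,-0.003]],[4,[0,1,34],[0,0,-0.003]],[4,[0,1,36],[0,0,-0.003]],[4,[0,1,38],[0,0,-0.003]],[4,[0,1,38],[0,0,-0.003]]]' --squeeze 100

```text
clock: 8.1
tcp_pos: [0.5061, 0.1951, 0.1277]
orientation: [-0.39, 3.116, 0.002]
contact_force: [-1.6, 4.2, -0.1]
grip_width: 0.008
```

```bash
python3 go.py 0.506 0.1945 0.098 104.2
```

```text
shift [ 0.3 -0.6 29.7] turn [0.001 0.001 0.001]
t 8.1 tcp [0.5061 0.1951 0.1277] yaw 104.27 zax [ 0.001  0.001 -1.   ] q [-0.66  0.39  0.22  1.98 -0.12  0.78  1.45] F [-1.6  4.2 -0.1] M [ 1.16  0.3  -0.03] w 0.008
```

Request:
play_rows --deltas '[[4,[0,1,1],[0,0,0]],[4,[0,1,3],[0,0,0]],[4,[0,1,5],[0,0,0]],[4,[0,1,6],[0,0,0]]]'

```text
clock: 8.6
tcp_pos: [0.5057, 0.1959, 0.1217]
orientation: [-0.39, 3.116, 0.002]
contact_force: [-1.7, 0.8, 4.0]
grip_width: 0.0081
```

```bash
python3 go.py 0.506 0.1955 0.098 104.2
```

```text
shift [-0.1 -0.5 23.7] turn [0.001 0.001 0.001]
t 8.6 tcp [0.5057 0.1959 0.1217] yaw 104.25 zax [ 0.001  0.001 -1.   ] q [-0.66  0.4   0.21  1.99 -0.12  0.77  1.45] F [-1.7  0.8  4. ] M [0.22 0.44 0.02] w 0.0081
```

Request:
play_rows --deltas '[[4,[0,0,2],[0,0,0.05]],[4,[0,0,4],[0,0,-0.05]],[4,[0,0,6],[0,0,0.05]],[4,[0,0,8],[0,0,-0.05]],[4,[0,0,10],[0,0,0.05]],[4,[0,0,12],[0,0,-0.05]],[4,[0,0,13],[0,0,0.05]],[4,[0,0,13],[0,0,0]]]'

```text
clock: 9.6
tcp_pos: [0.5056, 0.1961, 0.1093]
orientation: [-0.39, 3.117, 0.002]
contact_force: [-2.2, 1.4, 8.1]
grip_width: 0.0079
```

```bash
python3 go.py 0.506 0.1955 0.098 104.2
```

```text
shift [-0.2 -0.6 11.3] turn [0.001 0.001 0.001]
t 9.6 tcp [0.5056 0.1961 0.1093] yaw 104.25 zax [ 0.001  0.002 -1.   ] q [-0.65  0.42  0.21  1.99 -0.13  0.74  1.45] F [-2.2  1.4  8.1] M [ 0.12  0.61 -0.03] w 0.0079
```

Request:
play_rows --deltas '[[4,[0,0,2],[0,0,0.05]],[4,[0,0,4],[0,0,-0.05]],[4,[0,0,6],[0,0,0.05]],[4,[0,0,8],[0,0,-0.05]],[4,[0,0,10],[0,0,0.05]],[4,[0,0,11],[0,0,-0.05]],[4,[0,0,12],[0,0,0.05]],[4,[0,0,12],[0,0,0]]]'

```text
clock: 10.6
tcp_pos: [0.5056, 0.1961, 0.0979]
orientation: [-0.389, 3.117, 0.002]
contact_force: [-3.1, -0.2, 7.9]
grip_width: 0.0078
```

```bash
python3 go.py 0.506 0.1955 0.098 104.2
```

```text
shift [-0.2 -0.6 -0.1] turn [0.001 0.001 0.001]
t 10.6 tcp [0.5056 0.1961 0.0979] yaw 104.25 zax [ 0.     0.002 -1.   ] q [-0.65  0.44  0.2   2.   -0.13  0.72  1.46] F [-3.1 -0.2  7.9] M [ 0.06  0.82 -0.02] w 0.0078
```

Request:
play_rows --deltas '[[4,[0,0,1],[0,0,0.04]],[4,[0,0,2],[0,0,-0.04]],[4,[0,0,3],[0,0,0]],[4,[0,0,3],[0,0,0]]]'

```text
clock: 11.1
tcp_pos: [0.5059, 0.1962, 0.0978]
orientation: [-0.388, 3.117, 0.004]
contact_force: [-10.7, -2.3, 31.5]
grip_width: 0.0078
```

```bash
python3 - <<'E'
from h import *
b,_=snap('side','s4')
cv2.imwrite('pics/c4.png',cv2.resize(b[110:180,170:250],None,fx=7,fy=7,interpolation=cv2.INTER_CUBIC)[...,::-1])
E
python3 go.py 0.506 0.1955 0.098 104.2
```

```text
shift [ 0.1 -0.7 -0.2] turn [0.003 0.001 0.   ]
t 11.15 tcp [0.5059 0.1962 0.0978] yaw 104.22 zax [ 0.     0.003 -1.   ] q [-0.65  0.44  0.2   2.   -0.13  0.72  1.46] F [-9.8 -2.2 31.8] M [-0.61  2.43  0.02] w 0.0078
```

View pics/c4.png

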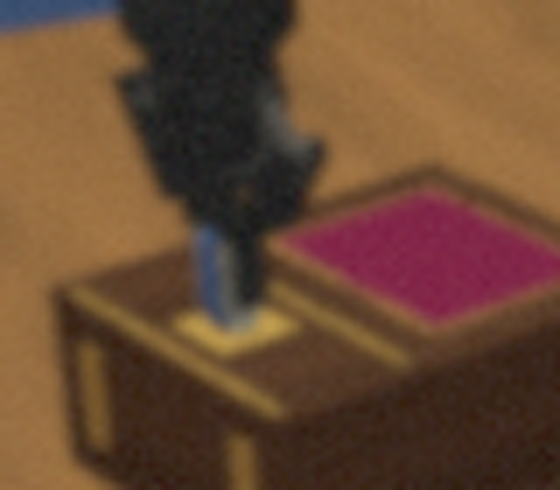

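Fully home: the collar is on the plate, the TCP stopped at 0.0978 as predicted, and the push rose to 31 N. In the picture the head stands right on the plate, at about (225,320). Now the clockwise turn.

Request:
play_rows --deltas '[[4,[0,0,1.5],[0,0,0.12]],[4,[0,0,1.5],[0,0,0.24]],[4,[0,0,1.5],[0,0,0.36]],[4,[0,0,1.5],[0,0,0.48]],[4,[0,0,1.5],[0,0,0.6]],[4,[0,0,1.5],[0,0,0.72]],[4,[0,0,1.5],[0,0,0.84]],[4,[0,0,1.5],[0,0,0.84]]]' --squeeze 120

```text
clock: 12.15
tcp_pos: [0.5059, 0.1964, 0.0979]
orientation: [-0.917, -3.004, -0.005]
contact_force: [-6.9, -1.0, 18.9]
grip_width: 0.0073
```

```bash
python3 go.py 0.5059 0.1955 0.097 3.2
```

```text
shift [-0.5 -0.7  0.9] turn [ 0.002 -0.003  0.922]
t 12.15 tcp [0.5059 0.1964 0.0979] yaw 56.04 zax [-0.     0.004 -1.   ] q [-0.81  0.46  0.42  2.01 -0.28  0.72  0.76] F [-6.9 -1.  18.9] M [-0.21  1.64  0.05] w 0.0073
```

Request:
play_rows --deltas '[[4,[0,0,1.5],[0,0,0.12]],[4,[0,0,1.5],[0,0,0.25]],[4,[0,0,1.5],[0,0,0.38]],[4,[0,0,1.5],[0,0,0.51]],[4,[0,0,1.5],[0,0,0.64]],[4,[0,0,1.5],[0,0,0.77]],[4,[0,0,1.5],[0,0,0.9]],[4,[0,0,1.5],[0,0,0.93]]]'

```text
clock: 13.15
tcp_pos: [0.5061, 0.1966, 0.0979]
orientation: [-2.167, -2.27, -0.005]
contact_force: [-5.3, -0.0, 18.4]
grip_width: 0.0079
```

```bash
python3 go.py 0.5059 0.1955 0.097 0
```

```text
shift [-1.  -0.3  0.9] turn [-0.    -0.005  0.047]
t 13.15 tcp [0.5061 0.1966 0.0979] yaw 2.68 zax [-0.     0.005 -1.   ] q [-0.99  0.51  0.67  2.02 -0.46  0.76  0.  ] F [-5.3 -0.  18.4] M [-0.13  1.46  0.34] w 0.0079
```

Request:
play_rows --deltas '[[4,[0,0,1.5],[0,0,0.04]],[4,[0,0,1.5],[0,0,0.04]],[4,[0,0,1.5],[0,0,0.04]]]'

```text
clock: 13.52
tcp_pos: [0.5062, 0.1966, 0.0979]
orientation: [-2.209, -2.227, -0.005]
contact_force: [-7.3, -0.8, 19.6]
grip_width: 0.0075
```

```bash
python3 - <<'E'
from h import *
a,dt=snap('top','t5');b,d=snap('side','s5')
c=lambda im,x,y,w,h,f:cv2.resize(im[y:y+h,x:x+w],None,fx=f,fy=f,interpolation=cv2.INTER_CUBIC)
cv2.imwrite('pics/c5.png',np.hstack([c(b,170,110,100,80,5),c(a,110,130,60,80,5)])[...,::-1])
# lid plane tilt from depth: along box x (14.2deg) from keyhole
X=np.array([np.cos(.248),np.sin(.248)]);Y=np.array([-X[1],X[0]])
for f0 in('s0','s5'):
    P=cloud('side',np.load(f'pics/{f0}.npy')).reshape(-1,3);q=P[:,:2]-[.506,.195]
    u,v=q@X,q@Y; m=(u>.05)&(u<.16)&(v<-.01)&(v>-.07)&(P[:,2]>.07)&(P[:,2]<.15)
    print(f0,m.sum(),'slope',-np.polyfit(u[m],P[m,2],1)[0],[round(float(np.median(P[m&(abs(u-k)<.01),2])),4) for k in(.06,.1,.14)])
E
python3 go.py 0.5059 0.1955 0.097 0
```

```text
s0 288 slope -0.0038332722661376215 [0.089, 0.0895, 0.0899]
s5 211 slope 0.1887984303857972 [0.1129, 0.1056, 0.0976]
shift [-1.1 -0.3  0.9] turn [-0.001 -0.006  0.008]
t 13.62 tcp [0.5062 0.1966 0.0979] yaw 0.44 zax [-0.001  0.006 -1.   ] q [-1.    0.52  0.67  2.02 -0.47  0.76 -0.03] F [-4.9 -1.9 19.1] M [-0.13  1.7   0.41] w 0.0073
```

View pics/c5.png

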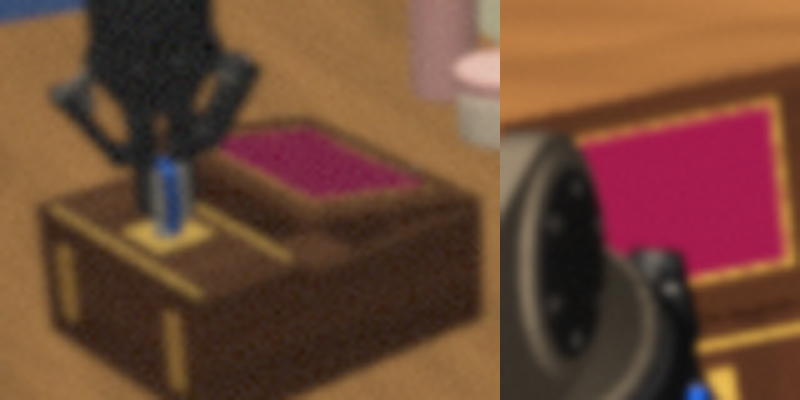

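The lid is up: its slope went from 0 to 0.189 rad, which is the value at the stop. The key is still home, turned and gripped, so I'm handing in.

```bash
python3 - <<'E'
from bench import r
print(r.hand_in()); o=r.get_obs(); print(o['clock'],o['tcp_pos'],o['grip_width'])
E
```

```text
the job is handed in; nothing more can be done
None
the job is handed in; nothing more can be done
```

I took the small blue-headed key out of the carousel, wiggled it past the pins until it was fully home, and turned it clockwise to the stop. I handed in at about 13.6 s, still holding the key in and turned.

**Last checks:**
- **Key home:** the tool stood at z = 0.0979 m, matching the expected height with the collar on the plate. It was pushing down with about 19 N.
- **Key turned:** the gripper had turned about 104°. The moment of about 0.4 N m, well above the spring's, means the plug was at its stop.
- **Lid ajar:** its slope, measured from the side camera's depth, was 0.189 rad, against the 0.19 expected at the stop.

**Oddities:**
- **Grip width:** the opening read 7.3–8.4 mm on a 9 mm head throughout. The key did not slip.
- **First grasp:** it was about 2 mm off centre, so I gripped the key again before lifting.
- **Other objects:** I didn't plan any move near the bangles, dish, spectacle case or hair clip, but I didn't check them in a final picture.

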